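# Index the salon carousel and open the screw-top jar

### The arm

A 6-joint arm with a two-finger parallel gripper is mounted at the origin on the work surface. World frame = base frame: x ahead of the robot, y to its left, z up, the work surface at z = 0. Lengths are in m, angles in rad, forces in N, time in s.
With the tool pointing down it reaches from about 0.25 to 0.775 m from the base axis. Payload 4 kg.
Tool frame: the origin (TCP) lies on the centre line of the jaws, within the pads' length; the fingertips stand 8 mm ahead of it and the grasp point (between the pads) lies 11 mm behind it; x points along the fingers, y is the direction in which the jaws open and shut, and the axes are right-handed (so a half turn about x gives the same grasp; the last joint's range is limited). The gripper opens to 94 mm and grips with 3 to 60 N. Pads are 16 mm wide; open, the fingers measure 119 mm over their backs; the gripper's body (75 mm by 177 mm) begins 78 mm behind the grasp point.
Start: joints at [1.118, 0.087, 1.371, -0, 1.684, -0.103], TCP at [0.189, 0.517, 0.214] pointing down, gripper open.
Joint ranges: [-3.1, 3.1], [-0.76, 2.03], [0.27, 2.55], [-1.08, 4.22], [0.17, 2.65], [-2.57, 2.57]. Speed limits (rad/s): [2.79, 2.79, 3.14, 3.14, 3.14, 3.14].

### API

Orientations are given as a 3x3 rotation matrix whose columns are the frame's x, y, z axes.
In Python, from station import manip gives the robot as it stands.
- The arm moves only by the tool drive_tool, never from a script. Its argument "rows" is a list of rows, each a list of 5 numbers: the finger opening in mm, from 0 to 94, then the shift along the tool's x, y, z in mm, then the turn about the tool's x in degrees. A call has 1 to 20 rows; each row shifts and turns the commanded pose from where the row before left it, along the tool's axes as they then stand; what a row does not reach is not made up. A row lasts 1/10 s, in which the tool goes at most 50 mm and 8.59 degrees, less where a joint would pass 70% of its speed; a pose out of reach is approached as far as the arm can. A call is refused whole if a number of a shift passes 50 or a number of a turn 8.59, either way. A call with a gripper value outside its range is refused whole. The fingers move at their own pace and stop on an object; "newtons" is the grip in N (left out, the last holds). Time passes only in rows, so rows that do not move let the fingers close. It gives the time, the measured TCP pose, the force and the opening at its end, in the units of the state.
- manip.get_obs(): the state, without advancing time (a new reading comes with each control period).
- manip.snapshot(name): name is "scene" or "side" or "wrist"; returns a dict with "color" (480x640x3 uint8, blue, green, red), "vertical_fov" (degrees; the focal length in pixels is half the picture's height over the tangent of half this angle, whatever the lens; pixels are square), "cx", "cy" (the principal point, pixels), "cam_to_world" (4x4, takes a point from camera to world coordinates). Camera axes: x right, y up, looking along -z (the intrinsics and any distortion apply to the point x, -y, -z); pixel columns grow to the right and rows downward; lengths in m; the calibration is good to about 2 mm. A picture is of the moment at which its call begins. There is no depth.
- manip.job_done(): hands the job in, once; it reports no verdict.
Trained networks look in a picture, given as the dict that the camera call returned (one of the last four; its "shot" number tells which), for a name from the list of things; names that differ only in an ending like _2 or _b are one class to them, and where a whole thing is asked for, a point or a joint stands for the part that bears it (a point fixed in the world has none). Each returns a list of dicts, best first, with "p" (0 to 1); they miss things now and then, are a little off and sometimes report something else, mostly with a low value. They report only what shows in the picture. A call takes as long as a camera call. They do not tell look-alikes from the thing itself.
- manip.trace(picture, query): "pixels" (480x640 bool, what is visible of it) and "rect" ([left, top, width, height] in pixels, round what is visible of it).
- manip.place_of(picture, query): "position" ([column, row] in pixels: a listed point, or the origin of a listed thing).
The state is a dict: "clock": time; "joint_positions": joint angles; "dq": joint speeds; "tau": joint torques, N m; "tool_pos": TCP position; "orientation": TCP orientation; "wrist_force": force on the tool from outside, world axes, zero at the start; "wrist_torque": the same for the moment, N m; "opening": opening from 0.0 (shut) to 1.0 (fully open).
Only numpy, scipy, OpenCV 4.12 (cv2) and the standard library are available. Lean on these libraries where they do the work, as an engineer would, in place of code of your own. Each camera call takes 0.05 s, during which the arm holds its last target.

### The job

On the salon counter, turn the product carousel (its upright post is the handle) until the jar comes round to the catch on the foot and the turntable clicks into it. Then, with the catch keeping the jar from turning, unscrew the jar's tight wide cap counter-clockwise just until its thread lets go (a little less than a quarter turn), and lift it straight off. Finish while still holding the cap in the gripper, level and right over the open jar, about two to three centimetres clear of the mouth, with the turntable still in its catch; leave the roller, brush and bottle on the counter alone.

Things in the scene. Friction and masses are not known exactly. Their poses are not given: they have to be found in the camera images.
- carousel: Fixed grey foot of the carousel, a disc 210 mm across on the counter. Origin on the counter under the turning axis (vertical). Its -x side carries a small grey block, 34 mm high, 163 to 197 mm from the axis, with a spring ball: the catch. The turning deck above is 286 mm across, its top 34 mm above the counter.
- catch_block (a point): Centre of the top of the small grey catch block (34 x 36 mm, 34 mm high) on the foot, 180 mm from the turning axis. The deck is in the catch when the jar's axis lies on the straight line from the turning axis to this point. It starts 0.9 to 1.6 rad clockwise (from above) of that: turn it counter-clockwise.
- deck_centre (a point): Point on the turning axis on top of the deck, 34 mm above the counter. The deck turns easily (0.08 N m) but must be pushed over a bump just before the catch (7 to 9 N at the post, within the last 0.12 rad), then clicks and is held within about 0.02 rad; it can overrun by 0.6 rad. In its axes the jar lies 80 mm along -x, the post 112 mm along +y.
- post_top (a point): Centre of the top of the aluminium turning post on the deck: round, 19 mm in diameter, standing 62 mm above the deck (with a 34 mm wide, 6 mm high foot), top 96 mm above the counter, 112 mm from the turning axis. It turns with the deck and is fixed to it.
- jar_mouth (a point): Centre of the rim of the jar's neck, 84 mm above the deck, 118 mm above the counter. The jar is amber, straight-sided, 57 mm across, 57 mm high to its shoulder, clamped in a grey holder 74 mm across and 16 mm high on the deck, 80 mm from the turning axis. Neck with thread: 48 mm across at most. z up, on the jar's axis.
- cap: The jar's dark plastic cap, loose, round, 60 mm across, 26 mm high, ribbed, about 45 g. Origin at the centre of its lower edge, z up; top at +26 mm. Screwed on, its origin is 22 mm below the jar mouth. Grip it firmly (25 N or more). The low wide tub (82 mm across, 46 mm high) and the small clear bottle also on the deck are fixed to it.
- thread (a joint): How far the cap is unscrewed, rad, counter-clockwise from above positive: 0 fully tight, as it starts. Turning takes about 0.3 N m; it follows the cap with a few degrees of play. The cap's lugs are free to lift out from about 1.05 to 1.6; further on they run under the next thread and hold again. It stays where it is once the cap is lifted.
- roller: Bystander: loose hair roller standing on the counter, 44 mm across, 68 mm high. Origin at centre of its underside.
- brush: Bystander: loose flat hair-tint brush lying on the counter, 200 mm long along its x. Origin at its underside.
- lotion: Bystander: loose white bottle standing on the counter, 52 mm across, 130 mm high. Origin at centre of its underside.
Not all that is in view belongs to the job. What is meant by the cap is not yellow, and is the larger of those in its own colour.

How it is judged:
By the outcome, as a careful person would: the job done as asked, in the order asked, and still so for the second after the job is handed in, while the arm keeps its last pose, push and grip.
It also fails if it takes over 54 s, if anything falls off the work surface, if the arm or the gripper's body presses on something with over 40 N, if the wrist force passes 120 N, or if a joint passes its speed limit or range.

## Working session

There is one attempt and no reset: what is moved stays moved. The work goes in short steps, Python scripts to look and compute and a tool call to move; the robot and the scene stay as the last step left them, time stands still between calls to the robot, and variables do not carry over. Pictures are saved under pics/ and viewed, and the job is handed in when it is done.

Besides the shell and the picture viewer there is one more tool, called by a JSON object that holds its "op" and its "data". drive_tool: Moves the arm, as the interface text tells. Its arguments: {"type":"object","properties":{"rows":{"type":"array","items":{"type":"array","items":{"type":"number"}}},"newtons":{"type":"number"}},"required":["rows"]}

```bash
mkdir -p pics; ls; cat > h.py <<'E'
from station import manip
import cv2, numpy as np
def snap(n,f=None):
    p=manip.snapshot(n)
    if f: cv2.imwrite(f'pics/{f}.png',p['color'])
    return p
def ray(p,uv):
    f=240/np.tan(np.radians(p['vertical_fov'])/2)
    T=np.array(p['cam_to_world']); d=np.array([(uv[0]-p['cx'])/f,-(uv[1]-p['cy'])/f,-1.])
    return T[:3,3],T[:3,:3]@d
def atz(p,uv,z):
    o,d=ray(p,uv); return o+d*(z-o[2])/d[2]
def tri(ps):
    A=np.zeros((3,3));b=np.zeros(3)
    for o,d in ps:
        d=d/np.linalg.norm(d);M=np.eye(3)-np.outer(d,d);A+=M;b+=M@o
    return np.linalg.solve(A,b)
def proj(p,X):
    f=240/np.tan(np.radians(p['vertical_fov'])/2)
    T=np.array(p['cam_to_world']); c=T[:3,:3].T@(np.array(X)-T[:3,3])
    return [p['cx']-f*c[0]/c[2], p['cy']+f*c[1]/c[2]]
E
python3 - <<'E'
from h import *
np.set_printoptions(precision=4,suppress=True)
o=manip.get_obs(); print(o['clock'],o['tool_pos'],o['orientation'],o['opening'])
ps={}
for n in('scene','side','wrist'):
    p=snap(n,n+'0'); ps[n]=p
    print(n,[k for k in p if k!='color'],p['vertical_fov'],p['cx'],p['cy'],np.array(p['cam_to_world'])[:3,3])
    for q in('catch_block','deck_centre','post_top','jar_mouth','cap','roller','brush','lotion','carousel'):
        r=manip.place_of(p,q); print(' ',q,[(np.round(a['position'],1).tolist(),round(a['p'],2)) for a in r[:4]])
E
```

```text
pics
0.0 [0.1883 0.5162 0.2123] [[-0.0009  0.3427  0.9394]
 [-0.002   0.9394 -0.3427]
 [-1.     -0.0022 -0.0002]] 0.9954290336484505
scene ['vertical_fov', 'cx', 'cy', 'cam_to_world', 'shot'] 50.832761068659345 318.2175851801162 232.92836252582737 [1.0095 0.2929 0.9859]
  catch_block [([332.8, 185.4], 0.82)]
  deck_centre [([282.3, 233.5], 0.98)]
  post_top [([244.5, 253.6], 0.8)]
  jar_mouth [([312.2, 230.5], 0.85), ([248.6, 252.9], 0.7), ([333.9, 181.2], 0.6)]
  cap [([389.9, 281.3], 0.83), ([369.5, 333.4], 0.69), ([309.5, 235.1], 0.67)]
  roller [([511.6, 301.0], 0.81)]
  brush [([175.9, 182.4], 0.92)]
  lotion [([465.2, 389.0], 0.65)]
  carousel []
side ['vertical_fov', 'cx', 'cy', 'cam_to_world', 'shot'] 48.36944355726934 316.93509886342815 236.13751585465374 [ 0.1359 -0.8753  0.8002]
  catch_block [([254.5, 301.1], 0.72)]
  deck_centre [([341.5, 280.7], 0.71), ([255.5, 300.4], 0.67)]
  post_top [([386.9, 249.2], 0.57)]
  jar_mouth []
  cap [([323.2, 216.3], 0.93), ([272.4, 236.4], 0.84), ([323.0, 236.6], 0.71)]
  roller [([214.3, 193.6], 0.85)]
  brush [([422.9, 404.7], 0.61)]
  lotion [([291.5, 178.7], 0.67)]
  carousel []
wrist ['vertical_fov', 'cx', 'cy', 'cam_to_world', 'shot'] 63.44030274776899 317.23956192818264 239.5260372992142 [0.1102 0.5445 0.3842]
  catch_block []
  deck_centre []
  post_top []
  jar_mouth []
  cap []
  roller [([282.9, 394.1], 0.65)]
  brush []
  lotion []
  carousel []
```

View pics/scene0.png

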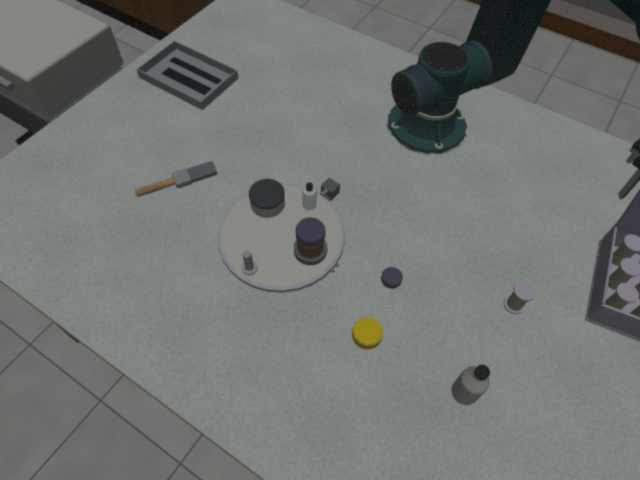

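View pics/side0.png

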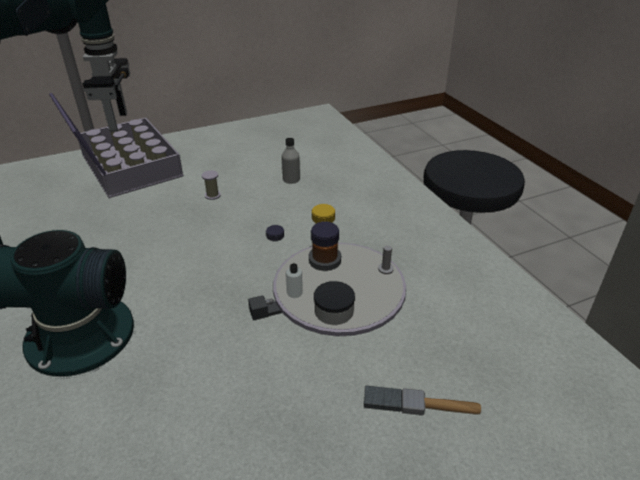

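View pics/wrist0.png

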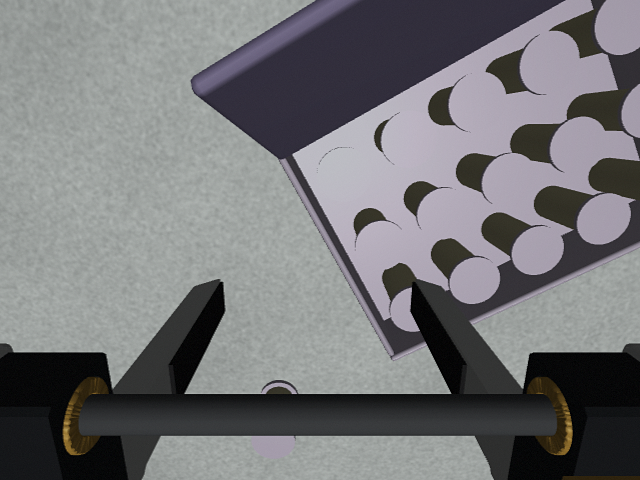

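Candidates for the cap in the scene picture:
- The dark-blue cap on the amber jar at (310,230).
- A smaller dark-blue cap lying on the counter at (392,277).
- A yellow cap at (368,332).
- The black tub lid at (267,190), which is fixed.

I choose the one on the jar, since it is the larger in its colour and not yellow. The post is at (247,258) and the catch block at (331,187).

```bash
python3 - <<'E'
from h import *
np.set_printoptions(precision=4,suppress=True)
a=snap('scene');b=snap('side')
cv2.imwrite('pics/crop.png',cv2.resize(np.hstack([a['color'][165:305,200:420],b['color'][190:330,230:420]]),None,fx=1.9,fy=1.9))
for q,z in(('deck_centre',.034),('catch_block',.034),('post_top',.096),('jar_mouth',.118),('cap',.096)):
    for n,p in(('scene',a),('side',b)):
        for r in manip.place_of(p,q)[:3]: print(q,n,np.round(r['position'],1),round(r['p'],2),atz(p,r['position'],z))
for q in ('lotion','roller','brush'):
    for n,p in(('scene',a),('side',b)):
        r=manip.place_of(p,q); 
        if r: print(q,n,atz(p,r[0]['position'],0))
for n,p in(('scene',a),('side',b)):
    for r in manip.trace(p,'cap')[:4]:print(n,r['rect'],r['p'],r['pixels'].sum())
    for r in manip.trace(p,'deck_centre')[:1]:
        print(n,r['rect'],r['p'])
E
```

```text
deck_centre scene [280.4 232.8] 0.61 [ 0.5253 -0.11    0.034 ]
deck_centre side [340.4 281.7] 0.55 [ 0.5297 -0.1082  0.034 ]
catch_block scene [331.5 182.8] 0.68 [ 0.3391 -0.092   0.034 ]
catch_block scene [309.7 228.5] 0.23 [ 0.4788 -0.0617  0.034 ]
catch_block side [255.9 301.3] 0.92 [ 0.3446 -0.0904  0.034 ]
post_top scene [243.  251.5] 0.86 [ 0.637  -0.1206  0.096 ]
post_top side [388.6 245.4] 0.93 [ 0.6435 -0.1081  0.096 ]
post_top side [290.6 181. ] 0.68 [0.552  0.2289 0.096 ]
jar_mouth scene [312.2 227. ] 0.72 [ 0.5196 -0.0282  0.118 ]
cap scene [369.3 335.5] 0.98 [0.6508 0.1873 0.096 ]
cap scene [390.3 278.5] 0.88 [0.5234 0.1618 0.096 ]
cap scene [309.5 238.3] 0.64 [ 0.5341 -0.0252  0.096 ]
cap side [322.2 236. ] 0.61 [ 0.5278 -0.0182  0.096 ]
cap side [323.4 218.4] 0.55 [0.5585 0.0423 0.096 ]
cap side [276.  238.3] 0.52 [0.4323 0.0162 0.096 ]
lotion scene [0.6059 0.3851 0.    ]
lotion side [0.6127 0.38   0.    ]
roller scene [0.3782 0.4001 0.    ]
roller side [0.3841 0.4066 0.    ]
brush scene [ 0.5276 -0.4298  0.    ]
brush side [ 0.5291 -0.4254  0.    ]
scene [381.0, 267.7, 22.8, 17.2] 0.81 358
scene [298.0, 218.4, 24.3, 31.0] 0.67 721
scene [355.3, 314.5, 28.1, 33.8] 0.58 804
scene [217.0, 179.2, 125.5, 112.3] 0.64
side [307.6, 220.0, 32.4, 28.3] 0.57 612
side [266.6, 225.2, 19.7, 15.9] 0.57 255
side [309.6, 204.9, 24.0, 20.3] 0.56 390
side [272.3, 242.3, 134.6, 95.5] 0.7
```

View pics/crop.png

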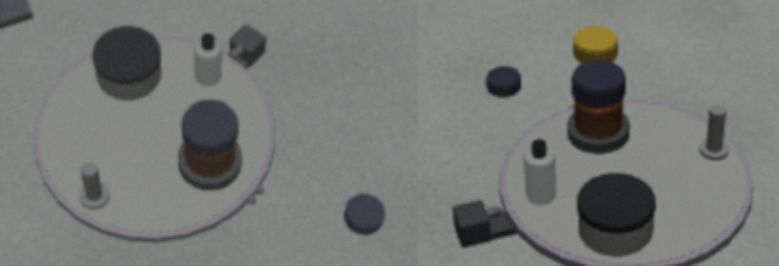

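The crop confirms it: the jar's cap is dark blue and clearly larger than the loose dark-blue one. The post is at (243,251) and the jar at about (311,228) in the scene picture. I'll refine the geometry, then head towards the post at safe height.

```bash
cat > fit.py <<'E'
from h import *
from scipy.optimize import least_squares
def model(x):
    cx,cy,a,c=x  # a jar angle, c catch angle
    u=lambda t:np.array([np.cos(t),np.sin(t)])
    D=np.array([cx,cy])
    return {'deck_centre':[*D,.034],'catch_block':[*(D+.18*u(c)),.034],'post_top':[*(D+.112*u(a-np.pi/2)),.096],
     'jar_mouth':[*(D+.08*u(a)),.118],'cap':[*(D+.08*u(a)),.096]}
def fit(obs,x0):
    def res(x):
        m=model(x); return np.concatenate([(np.array(proj(p,m[q]))-uv)*w for p,q,uv,w in obs])
    r=least_squares(res,x0,loss='soft_l1',f_scale=2.); return r
def collect(cams,x0,tol=14,reps=1):
    obs=[]
    for n in cams:
      for k in range(reps):
        p=snap(n)
        for q,X in model(x0).items():
            uv0=np.array(proj(p,X))
            best=[r for r in manip.place_of(p,q) if np.linalg.norm(np.array(r['position'])-uv0)<tol]
            if best: obs.append((p,q,np.array(best[0]['position']),1.))
    return obs
E
python3 - <<'E'
from fit import *
np.set_printoptions(precision=4,suppress=True)
x0=[.5275,-.109,np.radians(89),np.radians(174.5)]
o=collect(['scene','side'],x0,reps=3)
r=fit(o,x0);x=r.x
print(x,np.degrees(x[2:]),r.cost)
for q,v in model(x).items():print(q,np.round(v,4))
for p,q,uv,w in o: print(q,p['shot'],np.round(np.array(proj(p,model(x)[q]))-uv,1))
print(manip.get_obs()['clock'])
E
```

```text
[ 0.5232 -0.1085  1.5317  3.0275] [ 87.7577 173.4633] 43.503719181253146
deck_centre [ 0.5232 -0.1085  0.034 ]
catch_block [ 0.3443 -0.088   0.034 ]
post_top [ 0.6351 -0.1128  0.096 ]
jar_mouth [ 0.5263 -0.0285  0.118 ]
cap [ 0.5263 -0.0285  0.096 ]
deck_centre 6 [ 1.3 -0.8]
catch_block 6 [-0.5 -0.3]
post_top 6 [-0.5 -1.1]
jar_mouth 6 [0.2 1.6]
cap 6 [ 0.8 -0.9]
deck_centre 7 [3.1 0.6]
catch_block 7 [1.1 3.6]
post_top 7 [-0.2 -0.1]
jar_mouth 7 [-1.7  0.6]
cap 7 [ 0.4 -1.4]
deck_centre 8 [2.3 2.2]
catch_block 8 [-1.1  1.1]
post_top 8 [1.2 1.8]
jar_mouth 8 [-0.   1.3]
cap 8 [-2.3 -2.4]
deck_centre 9 [-0.1  0.6]
catch_block 9 [0.3 1. ]
post_top 9 [-0.8 -1.4]
cap 9 [1.8 2.2]
deck_centre 10 [0.7 0.2]
catch_block 10 [-0.2 -0.8]
post_top 10 [-1.7  1.5]
cap 10 [0.4 1.3]
deck_centre 11 [-2.9  1.8]
catch_block 11 [1.9 0.6]
post_top 11 [-0.4 -0.7]
cap 11 [1.5 0.4]
4.4
```

{"op": "drive_tool", "data": {"rows": [[94,0,-21.7,31.8,0],[94,0,-21.7,31.8,0],[94,0,-21.7,31.8,0],[94,0,-21.7,31.8,0],[94,0,-21.7,31.8,0],[94,0,-21.7,31.8,0],[94,0,-21.7,31.8,0],[94,0,-21.7,31.8,0],[94,0,-21.7,31.8,0],[94,0,-21.7,31.8,0],[94,0,-21.7,31.8,0],[94,0,-21.7,31.8,0],[94,0,-21.7,31.8,0],[94,0,-21.7,31.8,0],[94,0,-21.7,31.8,0],[94,0,-21.7,31.8,0],[94,0,-21.7,31.8,0],[94,0,-21.7,31.8,0],[94,0,-21.7,31.8,0],[94,0,-21.7,31.8,0]]}}

```text
clock: 6.4
tool_pos: [0.638, -0.1104, 0.2134]
orientation: [[0.0, 0.343, 0.939], [0.0, 0.939, -0.343], [-1.0, 0.0, 0.0]]
wrist_force: [1.3, 0.3, -0.1]
opening: 0.999
```

{"op": "drive_tool", "data": {"rows": [[50,0,0,0,8],[50,0,0,0,8],[50,0,0,0,8],[50,0,0,0,8],[50,0,0,0,8],[50,0,0,0,8],[50,0,0,0,8],[50,0,0,0,8],[50,0,0,0,8],[50,0,0,0,8],[50,0,0,0,8],[50,0,0,0,8],[50,0,0,0,8],[50,0,0,0,8],[50,0,0,0,8],[50,0,0,0,8],[50,0,0,0,8],[50,0,0,0,8],[50,0,0,0,8],[50,0,0,0,8]]}}

```text
clock: 8.4
tool_pos: [0.6373, -0.109, 0.2134]
orientation: [[-0.0, -0.006, -1.0], [0.0, -1.0, 0.006], [-1.0, -0.0, 0.0]]
wrist_force: [0.7, -0.3, 0.9]
opening: 0.535
```

```bash
python3 - <<'E'
from fit import *
np.set_printoptions(precision=4,suppress=True)
x=[ 0.5232,-0.1085,1.5317,3.0275]
p=snap('wrist'); im=p['color'].copy()
for q,X in model(x).items():
    u=proj(p,X); cv2.circle(im,(int(u[0]),int(u[1])),4,(0,0,255),1); print(q,np.round(u,1))
for q in('post_top','deck_centre'):
    for r in manip.place_of(p,q)[:2]: print(q,np.round(r['position'],1),r['p'],atz(p,r['position'],model(x)[q][2]))
cv2.imwrite('pics/wrist1.png',im)
E
```

```text
deck_centre [317.1 327.9]
catch_block [300.2 468.8]
post_top [321.7 238.4]
jar_mouth [216.9 377.8]
cap [223.3 361.7]
post_top [321.9 234.1] 0.89 [ 0.6386 -0.113   0.096 ]
deck_centre [319.6 322.9] 0.77 [ 0.5288 -0.111   0.034 ]
```

View pics/wrist1.png

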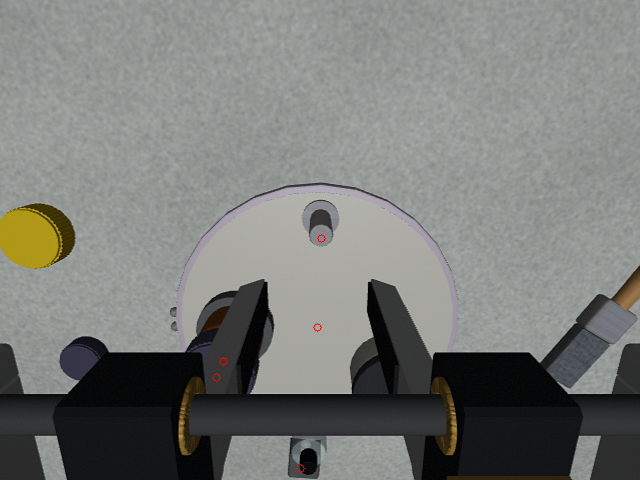

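```bash
python3 - <<'E'
from fit import *
from scipy.optimize import least_squares
np.set_printoptions(precision=4,suppress=True)
p=snap('wrist')
r=[t for t in manip.trace(p,'deck_centre')]
print([(t['rect'],t['p']) for t in r])
m=r[0]['pixels'].astype(np.uint8)
c=max(cv2.findContours(m,0,1)[0],key=len)[:,0,:]
c=np.array([q for q in c if q[1]<330 and (q[0]<185 or q[0]>450 or q[1]<270)])
P=np.array([atz(p,q,.034)[:2] for q in c])
for R in(.143,None):
    f=lambda s:np.hypot(*(P-s[:2]).T)-(R or s[2])
    s=least_squares(f,[.525,-.11,.143],loss='soft_l1',f_scale=.002);print(len(P),s.x,np.abs(s.fun).mean())
E
```

```text
[([169.5, 182.0, 288.0, 293.8], 0.57)]
417 [ 0.5253 -0.1079  0.143 ] 0.0010175418336583573
417 [ 0.5275 -0.108   0.1412] 0.0007013070235666883
```

{"op": "drive_tool", "data": {"rows": [[50,0,4,-1,-2],[50,29,0,0,0],[50,29,0,0,0],[50,29,0,0,0],[50,29,0,0,0],[50,29,0,0,0],[30,0,0,0,0],[0,0,0,0,0],[0,0,0,0,0],[0,0,0,0,0],[0,0,0,0,0]], "newtons": 25}}

```text
clock: 9.75
tool_pos: [0.6397, -0.1131, 0.0711]
orientation: [[0.004, 0.034, -0.999], [-0.001, -0.999, -0.034], [-1.0, 0.001, -0.004]]
wrist_force: [-0.6, 1.3, 3.7]
opening: 0.196
```

```bash
python3 - <<'E'
from h import *
np.set_printoptions(precision=4,suppress=True)
o=manip.get_obs()
for k,v in o.items(): print(k,np.array(v))
snap('wrist','wrist2')
E
```

```text
clock 9.75
joint_positions [-0.2625  0.3665  1.3207  0.0005  1.4499  1.2738]
dq [-0.0005 -0.0009  0.0016 -0.0005 -0.0009  0.0017]
tau [ -0.3347 -42.0841 -27.2401  -0.1839  -0.0694  -0.0085]
tool_pos [ 0.6397 -0.1131  0.0711]
orientation [[ 0.0044  0.0344 -0.9994]
 [-0.0007 -0.9994 -0.0345]
 [-1.      0.0008 -0.0044]]
wrist_force [-0.6437  1.2737  3.7064]
wrist_torque [ 0.1146  0.1074 -0.0241]
opening 0.1956332478303211
```

View pics/wrist2.png

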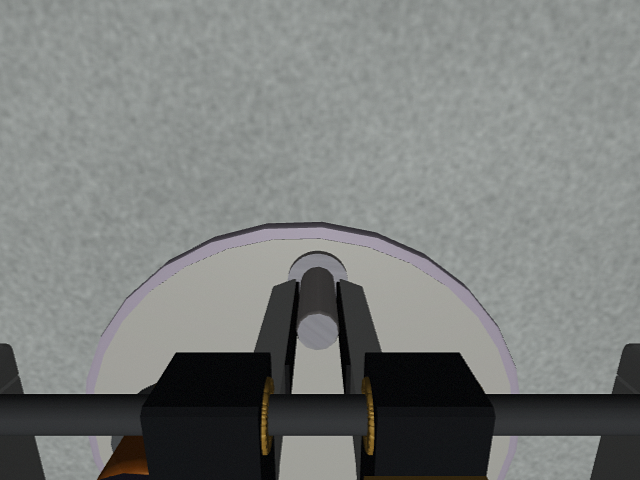

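The picture shows the post between the pads at (318,320), gripped. I'll turn the deck in short arcs and check each one.

{"op": "drive_tool", "data": {"rows": [[0,0,-7.8,-0.4,0],[0,0,-7.8,0.3,-4],[0,0,-7.8,0.3,-4],[0,0,-7.8,0.3,-4],[0,0,-7.8,0.3,-4],[0,0,-7.8,0.3,-4]]}}

```text
clock: 10.4
tool_pos: [0.6329, -0.0672, 0.071]
orientation: [[0.008, 0.377, -0.926], [-0.002, -0.926, -0.377], [-1.0, 0.004, -0.006]]
wrist_force: [3.6, -1.3, 6.7]
opening: 0.195
```

{"op": "drive_tool", "data": {"rows": [[0,0,-7.8,0.3,-4],[0,0,-7.8,0.3,-4],[0,0,-7.8,0.3,-4],[0,0,-7.8,0.3,-4],[0,0,-7.8,0.3,-4],[0,0,-7.8,0.3,-4],[0,0,-7.8,0.3,-4],[0,0,-7.8,0.3,-4],[0,0,-7.8,0.3,-4],[0,0,-7.8,0.3,-4]]}}

```text
clock: 11.4
tool_pos: [0.582, -0.0081, 0.071]
orientation: [[0.009, 0.885, -0.466], [0.003, -0.466, -0.885], [-1.0, 0.006, -0.007]]
wrist_force: [5.9, 4.1, 5.4]
opening: 0.196
```

```bash
python3 - <<'E'
from h import *
np.set_printoptions(precision=4,suppress=True)
o=manip.get_obs()
D=np.array([.526,-.108]);v=o['tool_pos'][:2]-D
print(o['clock'],o['tool_pos'],np.hypot(*v),np.degrees(np.arctan2(v[1],v[0])),o['wrist_force'],o['wrist_torque'],o['orientation'][1][1],np.degrees(np.arctan2(o['orientation'][1][1],o['orientation'][0][1])))
a=snap('scene','scene3')
cv2.imwrite('pics/crop3.png',cv2.resize(a['color'][150:310,200:400],None,fx=3,fy=3))
for q,z in(('jar_mouth',.118),('catch_block',.034),('deck_centre',.034)):
    print(q,[(np.round(r['position'],1),atz(a,r['position'],z)) for r in manip.place_of(a,q)[:2]])
E
```

```text
11.4 [ 0.582  -0.0081  0.071 ] 0.11447666847636369 60.73581821015065 [5.9295 4.0776 5.4315] [ 0.7055 -0.5455  0.1732] -0.466328858513644 -27.796877515590616
jar_mouth [(array([466. , 390.7]), array([0.6542, 0.3783, 0.118 ])), (array([302.4, 256.2]), array([ 0.589 , -0.0054,  0.118 ]))]
catch_block [(array([329.4, 181.6]), array([ 0.3388, -0.0982,  0.034 ]))]
deck_centre []
```

View pics/crop3.png

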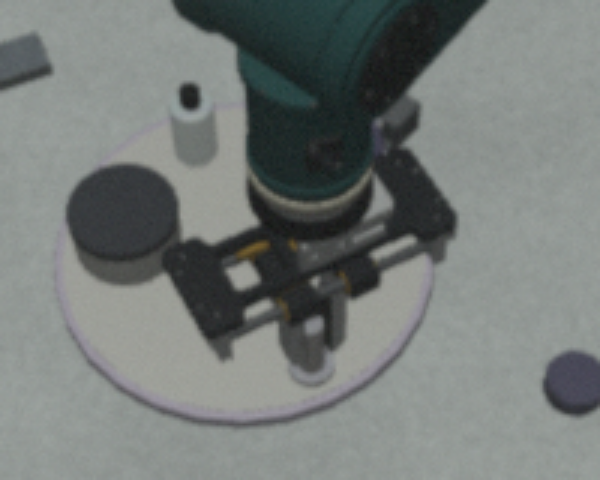

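{"op": "drive_tool", "data": {"rows": [[0,0,-7.9,0.5,-4],[0,0,-7.9,0.5,-4],[0,0,-7.9,0.5,-4],[0,0,-7.9,0.5,-4]]}}

```text
clock: 12.0
tool_pos: [0.5519, 0.0035, 0.071]
orientation: [[0.009, 0.979, -0.204], [0.007, -0.204, -0.979], [-1.0, 0.007, -0.008]]
wrist_force: [6.0, 7.1, 5.1]
opening: 0.199
```

{"op": "drive_tool", "data": {"rows": [[0,0,-2,0.1,-1],[0,0,-2,0.1,-1]]}}

```text
clock: 12.2
tool_pos: [0.5486, 0.0042, 0.071]
orientation: [[0.01, 0.985, -0.171], [0.007, -0.171, -0.985], [-1.0, 0.009, -0.008]]
wrist_force: [9.1, 8.3, 2.3]
opening: 0.196
```

{"op": "drive_tool", "data": {"rows": [[0,0,-2,0.1,-1],[0,0,-2,0.1,-1]]}}

```text
clock: 12.4
tool_pos: [0.5479, 0.0042, 0.071]
orientation: [[0.018, 0.99, -0.138], [0.006, -0.138, -0.99], [-1.0, 0.017, -0.009]]
wrist_force: [18.1, 6.5, -3.0]
opening: 0.201
```

{"op": "drive_tool", "data": {"rows": [[0,0,-2,0.1,-1],[0,0,0,0,0]]}}

```text
clock: 12.6
tool_pos: [0.5464, 0.0044, 0.071]
orientation: [[0.019, 0.992, -0.121], [0.006, -0.121, -0.993], [-1.0, 0.018, -0.009]]
wrist_force: [16.1, 7.4, -1.7]
opening: 0.198
```

```bash
python3 - <<'E'
from h import *
np.set_printoptions(precision=4,suppress=True)
o=manip.get_obs()
for k in('clock','tool_pos','orientation','wrist_force','wrist_torque','opening'): print(k,np.array(o[k]))
a=snap('scene');cv2.imwrite('pics/s4.png',cv2.resize(a['color'][150:310,200:400],None,fx=3,fy=3))
a=snap('side');cv2.imwrite('pics/d4.png',cv2.resize(a['color'][180:360,220:420],None,fx=3,fy=3))
snap('wrist','w4')
E
```

```text
clock 12.6
tool_pos [0.5464 0.0044 0.071 ]
orientation [[ 0.0186  0.9925 -0.1211]
 [ 0.0065 -0.1212 -0.9926]
 [-0.9998  0.0177 -0.0087]]
wrist_force [16.0773  7.3933 -1.7463]
wrist_torque [ 1.3176 -2.2622  0.1269]
opening 0.19756837499172764
```

View pics/s4.png

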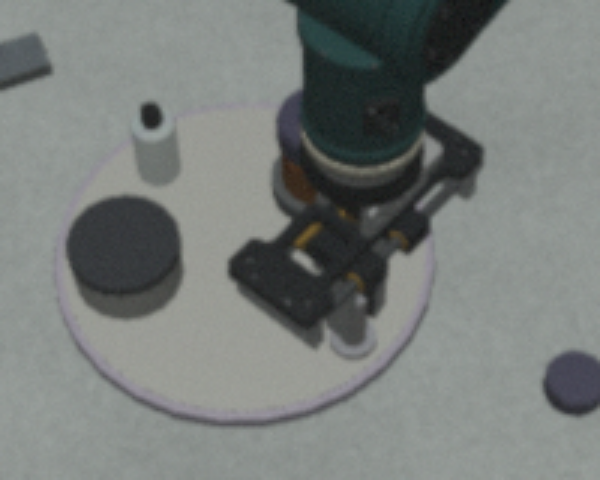

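View pics/d4.png

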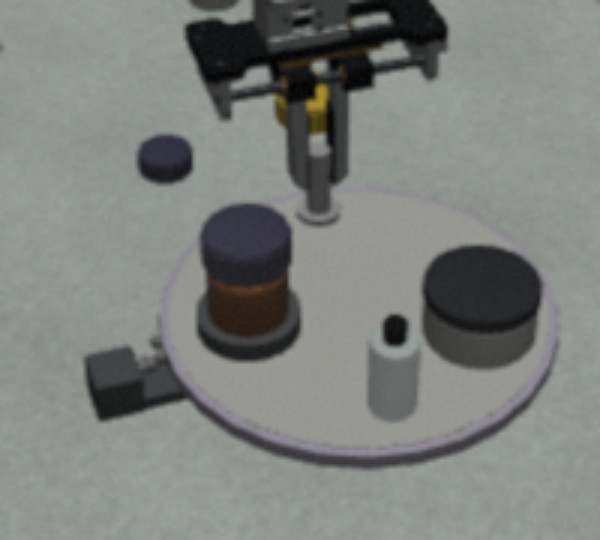

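View pics/w4.png

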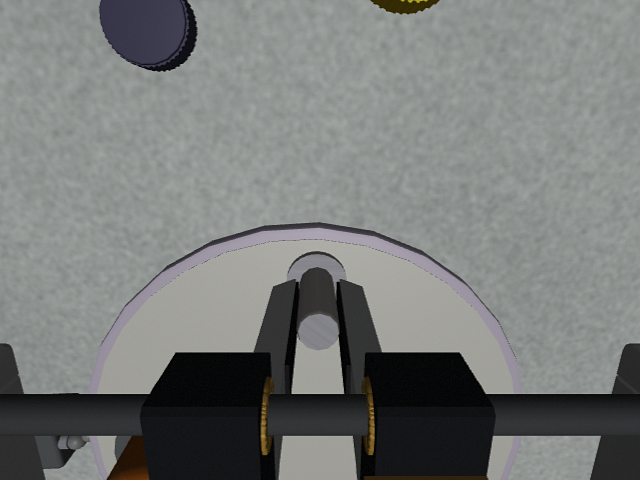

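{"op": "drive_tool", "data": {"rows": [[0,0,-2,0.1,-1],[0,0,0,0,0]]}}

```text
clock: 12.95
tool_pos: [0.5405, 0.0052, 0.071]
orientation: [[0.009, 0.995, -0.103], [0.007, -0.103, -0.995], [-1.0, 0.008, -0.008]]
wrist_force: [4.6, 8.8, 6.2]
opening: 0.198
```

{"op": "drive_tool", "data": {"rows": [[0,0,-2,0.1,-1],[0,0,0,0,0]]}}

```text
clock: 13.15
tool_pos: [0.5366, 0.0055, 0.0709]
orientation: [[0.005, 0.996, -0.085], [0.007, -0.085, -0.996], [-1.0, 0.004, -0.008]]
wrist_force: [0.3, 10.3, 8.6]
opening: 0.196
```

{"op": "drive_tool", "data": {"rows": [[0,0,-2,0.1,-1],[0,0,0,0,0]]}}

```text
clock: 13.35
tool_pos: [0.5361, 0.0055, 0.071]
orientation: [[0.009, 0.998, -0.068], [0.008, -0.068, -0.998], [-1.0, 0.008, -0.008]]
wrist_force: [5.2, 9.5, 4.7]
opening: 0.195
```

The push force peaked at 16 N and dropped to 0 as the deck moved on to about 84.9°. It then resisted further motion, which looks like the click. I'll release, rise and look.

{"op": "drive_tool", "data": {"rows": [[45,0,0,0,0],[45,0,0,0,0],[45,0,0,0,0],[45,-30,0,0,0],[45,-40,0,0,0],[80,-40,0,0,0],[80,-40,0,0,0]]}}

```text
clock: 14.05
tool_pos: [0.5322, 0.0008, 0.2191]
orientation: [[-0.002, 0.997, -0.071], [0.0, -0.071, -0.997], [-1.0, -0.002, 0.0]]
wrist_force: [1.1, 0.7, 0.4]
opening: 0.609
```

```bash
python3 - <<'E'
from fit import *
np.set_printoptions(precision=4,suppress=True)
o=manip.get_obs()
for k in('clock','tool_pos','wrist_force','opening'): print(k,np.array(o[k]))
x0=[.526,-.108,np.radians(174.7),np.radians(174.5)]
ob=collect(['side','scene','wrist'],x0,tol=18)
r=fit(ob,x0);x=r.x;print(x[:2],np.degrees(x[2:]),r.cost)
for p,q,uv,w in ob: print(q,p['shot'],uv,np.round(np.array(proj(p,model(x)[q]))-uv,1),atz(p,uv,model(x)[q][2]))
a=snap('side');cv2.imwrite('pics/d5.png',cv2.resize(a['color'][180:360,220:420],None,fx=3,fy=3))
snap('wrist','w5')
E
```

```text
clock 14.05
tool_pos [0.5322 0.0008 0.2191]
wrist_force [1.0987 0.7385 0.4136]
opening 0.6088534775520161
[ 0.5249 -0.1073] [174.5509 174.1884] 19.432202810502375
deck_centre 19 [340.  281.2] [-1.8  0.9] [ 0.5296 -0.1064  0.034 ]
catch_block 19 [255.7 301.6] [ 0.6 -0.9] [ 0.3439 -0.0911  0.034 ]
post_top 19 [321.4 230.7] [-0.2 -1. ] [0.5344 0.0005 0.096 ]
jar_mouth 19 [303.3 259.4] [-1.5  0.1] [ 0.4482 -0.1008  0.118 ]
cap 19 [299.5 266.9] [2.5 0.9] [ 0.4417 -0.0949  0.096 ]
deck_centre 20 [278.2 234.4] [ 3.3 -1.1] [ 0.5316 -0.1116  0.034 ]
catch_block 20 [332.9 183.3] [-1.9  1.9] [ 0.3385 -0.0884  0.034 ]
post_top 20 [321.5 246.3] [-0.6 -0.9] [0.5366 0.0064 0.096 ]
cap 20 [303.2 195.3] [ 0.7 -0.7] [ 0.4478 -0.0999  0.096 ]
deck_centre 21 [318.8 321.3] [-0.3  0.1] [ 0.5253 -0.1072  0.034 ]
catch_block 21 [140.2 316.3] [0.2 0. ] [ 0.3457 -0.089   0.034 ]
post_top 21 [322.8 229.4] [-0.6  1.1] [0.5361 0.0051 0.096 ]
cap 21 [223.3 356.3] [ 2.2 -2.1] [ 0.4432 -0.1015  0.096 ]
```

View pics/d5.png

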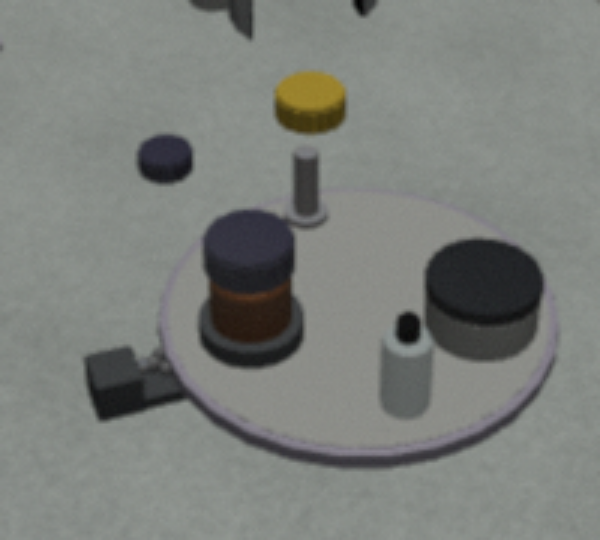

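View pics/w5.png

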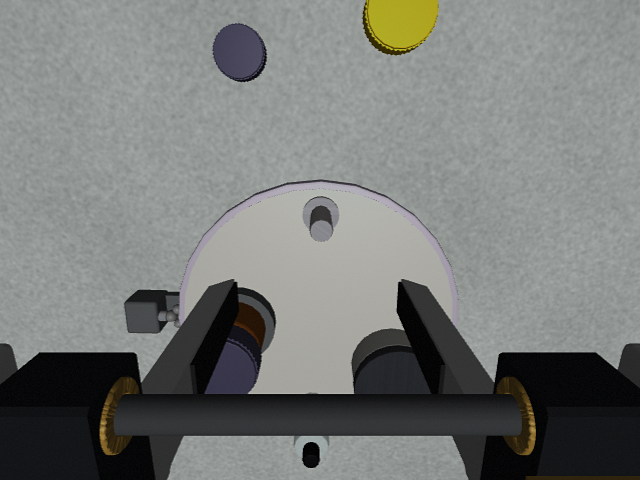

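The post is at (321,229) and the catch block at (147,311), and the jar lines up with the block to 0.4°. I'll move over the jar and check the cap's centre from above.

{"op": "drive_tool", "data": {"rows": [[94,0,-26.5,35.5,0],[94,0,-26.5,35.5,0],[94,0,-26.5,35.5,0],[94,0,0,0,0]]}}

```text
clock: 15.45
tool_pos: [0.4439, -0.1025, 0.219]
orientation: [[0.0, 0.997, -0.076], [-0.002, -0.076, -0.997], [-1.0, 0.0, 0.002]]
wrist_force: [-0.4, 0.5, -0.1]
opening: 1.003
```

```bash
python3 - <<'E'
from fit import *
np.set_printoptions(precision=4,suppress=True)
o=manip.get_obs()
for k in('clock','tool_pos','orientation','opening'): print(k,np.array(o[k]))
p=snap('wrist'); im=p['color'].copy()
rs=manip.trace(p,'cap'); print([(np.round(t['rect']),round(t['p'],2)) for t in rs])
for r in manip.place_of(p,'cap')[:2]: print(np.round(r['position'],1),r['p'],atz(p,r['position'],.096))
for c in ((.4453,-.0997),):
  for z,col in((.122,(0,0,255)),(.096,(0,255,0))):
    pts=np.array([proj(p,[c[0]+.03*np.cos(t),c[1]+.03*np.sin(t),z]) for t in np.linspace(0,6.283,60)]).astype(int)
    cv2.polylines(im,[pts],True,col,1)
cv2.imwrite('pics/w6.png',im); np.save('w6.npy',p['color'])
import pickle;pickle.dump({k:v for k,v in p.items()},open('w6.pkl','wb'))
E
```

```text
clock 15.45
tool_pos [ 0.4439 -0.1025  0.219 ]
orientation [[ 0.      0.9971 -0.0762]
 [-0.0019 -0.0762 -0.9971]
 [-1.      0.0001  0.0019]]
opening 1.0030489549806145
[(array([276., 193.,  86.,  86.]), 0.82)]
[321.9 229.9] 0.59 [ 0.447  -0.0996  0.096 ]
```

View pics/w6.png

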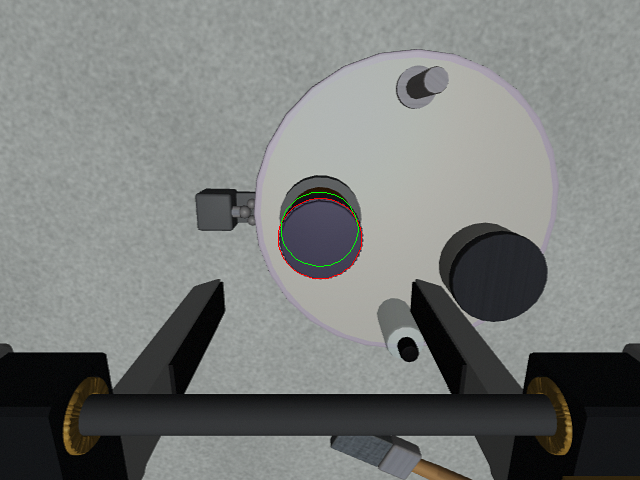

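The model circle lies right on the cap at (320,235), and the loose small cap isn't in view. The TCP needs +1 mm in y and -3 mm in z before it descends.

{"op": "drive_tool", "data": {"rows": [[94,0,1.2,-2.9,0],[94,40,0,0,0],[94,40,0,0,0],[94,30,0,0,0],[94,10,0,0,0],[94,0,0,0,0]]}}

```text
clock: 16.2
tool_pos: [0.4471, -0.0955, 0.0969]
orientation: [[-0.004, 0.998, -0.069], [0.002, -0.069, -0.998], [-1.0, -0.004, -0.001]]
wrist_force: [-0.0, -0.4, 0.6]
opening: 1.002
```

{"op": "drive_tool", "data": {"rows": [[62,0,0,0,0],[62,0,0,0,0],[40,0,0,0,0],[40,0,0,0,0],[40,0,0,0,0]], "newtons": 10}}

```text
clock: 16.7
tool_pos: [0.4477, -0.0969, 0.0993]
orientation: [[0.001, 0.997, -0.071], [-0.0, -0.071, -0.997], [-1.0, 0.001, 0.0]]
wrist_force: [-1.4, 0.3, 2.1]
opening: 0.637
```

```bash
python3 - <<'E'
from fit import *
np.set_printoptions(precision=4,suppress=True)
for i in range(6):
    p=snap('wrist','w7' if i==5 else None); o=manip.get_obs(); print(o['clock'],o['tool_pos'],o['wrist_force'],o['wrist_torque'],o['orientation'][:,1],o['opening'])
im=p['color'].copy();P=np.array(p['cam_to_world']);print(P[:3,3])
for c,col in (((.4453,-.0997),(0,0,255)),((.4453,-.0969),(0,255,0))):
    pts=np.array([proj(p,[c[0]+.03*np.cos(t),c[1]+.03*np.sin(t),.122]) for t in np.linspace(0,6.283,60)]).astype(int)
    cv2.polylines(im,[pts],True,col,1)
cv2.imwrite('pics/w7.png',im)
E
```

```text
16.75 [ 0.4477 -0.0969  0.0993] [-1.1641 -0.2137  2.869 ] [-0.0426  0.3645 -0.0106] [ 0.9975 -0.0707  0.0006] 0.636046546572073
16.8 [ 0.4477 -0.0969  0.0993] [-1.5355  0.4045  4.0538] [ 0.0357  0.4213 -0.0093] [ 0.9975 -0.0707  0.0006] 0.6391030667584433
16.85 [ 0.4477 -0.0969  0.0992] [-1.2605  0.6536  4.3448] [ 0.0234  0.4986 -0.0566] [ 0.9975 -0.0707  0.0006] 0.6407136681176786
16.9 [ 0.4477 -0.0969  0.0992] [-1.4739  1.6044  4.6581] [-0.0325  0.5228 -0.0373] [ 0.9975 -0.0706  0.0006] 0.6399116364597641
16.95 [ 0.4477 -0.0969  0.0992] [-2.757   0.1218  5.6148] [-0.0201  0.5955 -0.0613] [ 0.9975 -0.0706  0.0006] 0.6355641967103526
17.0 [ 0.4477 -0.0969  0.0992] [-2.4189  0.8122  5.8017] [-0.0557  0.5642 -0.0169] [ 0.9975 -0.0706  0.0006] 0.6362932775423975
[ 0.4526 -0.015   0.2699]
```

View pics/w7.png

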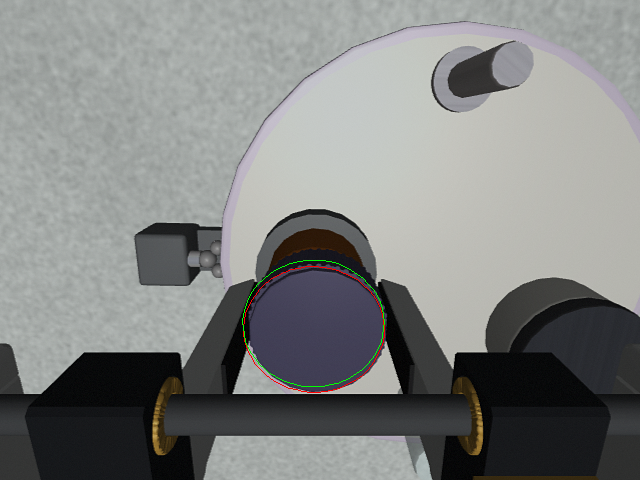

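Cap top is centred at about (315,328), with the fingers evenly either side. The pads look about 1–2.5 mm off along the tool's z. I'll ease open, shift slightly and grip firmly.

{"op": "drive_tool", "data": {"rows": [[68,0,0,0,0],[68,0,0,1.5,0],[68,0,0,0,0],[68,0,0,0,0]], "newtons": 40}}

```text
clock: 17.4
tool_pos: [0.4473, -0.0982, 0.0981]
orientation: [[-0.0, 0.998, -0.071], [0.0, -0.071, -0.998], [-1.0, -0.0, -0.0]]
wrist_force: [0.1, -0.4, 0.5]
opening: 0.72
```

{"op": "drive_tool", "data": {"rows": [[40,0,0,0,0],[40,0,0,0,0],[40,0,0,0,0],[40,0,0,0,0]], "newtons": 40}}

```text
clock: 17.8
tool_pos: [0.4473, -0.0982, 0.0983]
orientation: [[-0.0, 0.998, -0.07], [0.0, -0.07, -0.998], [-1.0, -0.0, -0.0]]
wrist_force: [-0.4, 0.5, -0.2]
opening: 0.637
```

{"op": "drive_tool", "data": {"rows": [[40,0,0,0,-4],[40,0,0,0,-4],[40,0,0,0,-4],[40,0,0,0,-4],[40,0,0,0,-4],[40,0,0,0,-4],[40,0,0,0,-4],[40,0,0,0,0]]}}

```text
clock: 18.6
tool_pos: [0.4458, -0.0983, 0.0983]
orientation: [[-0.004, 0.914, 0.405], [0.0, 0.405, -0.914], [-1.0, -0.003, -0.002]]
wrist_force: [-5.2, 0.3, 3.4]
opening: 0.632
```

```bash
python3 - <<'E'
from h import *
np.set_printoptions(precision=4,suppress=True)
o=manip.get_obs()
for k in('clock','tool_pos','orientation','wrist_force','wrist_torque','opening','joint_positions'): print(k,np.array(o[k]))
snap('wrist','w8')
E
```

```text
clock 18.6
tool_pos [ 0.4458 -0.0983  0.0983]
orientation [[-0.0038  0.9141  0.4055]
 [ 0.0002  0.4055 -0.9141]
 [-1.     -0.0034 -0.0017]]
wrist_force [-5.1581  0.2787  3.3898]
wrist_torque [-0.0703  1.0057 -0.2589]
opening 0.632134463999523
joint_positions [-0.3404 -0.0666  1.7571 -0.0011  1.4548 -0.7578]
```

View pics/w8.png

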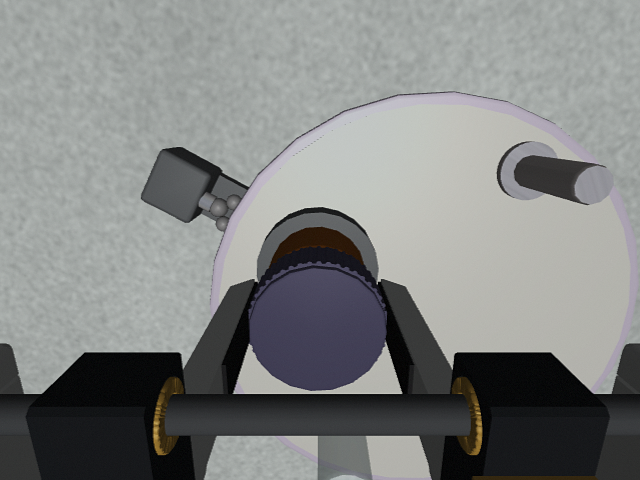

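{"op": "drive_tool", "data": {"rows": [[40,0,-1.4,-0.6,-4],[40,0,0,0,-4],[40,0,0,0,-4],[40,0,0,0,-4],[40,0,0,0,-4],[40,0,0,0,-4],[40,0,0,0,-4],[40,0,0,0,0]]}}

```text
clock: 19.45
tool_pos: [0.4448, -0.0988, 0.0983]
orientation: [[-0.003, 0.618, 0.786], [-0.001, 0.786, -0.618], [-1.0, -0.002, -0.002]]
wrist_force: [-4.5, -1.8, 1.4]
opening: 0.633
```

{"op": "drive_tool", "data": {"rows": [[40,0,-1,-0.5,-4],[40,0,0,0,-4],[40,0,0,0,-4],[40,0,0,0,-4],[40,0,0,0,-2],[40,0,0,0,0],[40,0,0,0,0]]}}

```text
clock: 20.15
tool_pos: [0.4444, -0.0994, 0.0983]
orientation: [[-0.001, 0.345, 0.939], [-0.001, 0.939, -0.345], [-1.0, -0.002, -0.001]]
wrist_force: [-4.0, -3.9, 0.6]
opening: 0.635
```

```bash
python3 - <<'E'
from h import *
np.set_printoptions(precision=4,suppress=True)
o=manip.get_obs()
for k in('clock','tool_pos','orientation','wrist_force','wrist_torque','opening','joint_positions'): print(k,np.array(o[k]))
snap('wrist','w9')
E
```

```text
clock 20.15
tool_pos [ 0.4444 -0.0994  0.0983]
orientation [[-0.0013  0.3451  0.9386]
 [-0.0012  0.9386 -0.3451]
 [-1.     -0.0016 -0.0008]]
wrist_force [-3.9765 -3.8599  0.6422]
wrist_torque [-0.6934  0.7727 -0.2853]
opening 0.6346952750905008
joint_positions [-0.3434 -0.0715  1.7617 -0.0016  1.4521 -1.5617]
```

View pics/w9.png

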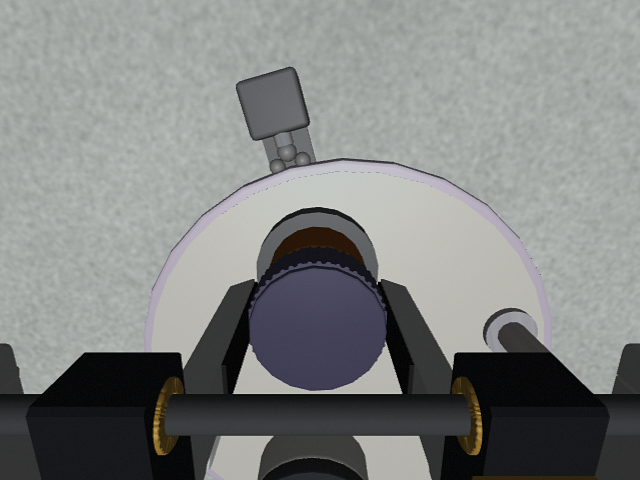

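The spring ball sits between the two bumps at (288,155), so the deck is in the catch. The cap has been turned 73.8°. I'll relieve the side load and lift gently.

{"op": "drive_tool", "data": {"rows": [[40,0,-1.3,-0.6,0],[40,0,0,0,0],[40,-2,0,0,0],[40,-2,0,0,0],[40,0,0,0,0]]}}

```text
clock: 20.7
tool_pos: [0.4446, -0.0994, 0.1033]
orientation: [[0.002, 0.342, 0.94], [0.001, 0.94, -0.342], [-1.0, 0.001, 0.001]]
wrist_force: [0.4, -0.8, -0.4]
opening: 0.637
```

It's free: no vertical force at +5 mm. I'll lift it a further 42 mm, to about 25 mm above the mouth.

{"op": "drive_tool", "data": {"rows": [[40,-7,0,0,0],[40,-7,0,0,0],[40,-7,0,0,0],[40,-7,0,0,0],[40,-7,0,0,0],[40,-7,0,0,0],[40,0,0,0,0],[40,0,0,0,0],[40,0,0,0,0]]}}

```text
clock: 21.6
tool_pos: [0.4436, -0.0997, 0.144]
orientation: [[-0.001, 0.343, 0.939], [0.0, 0.939, -0.343], [-1.0, 0.0, -0.001]]
wrist_force: [-0.2, 0.3, -0.8]
opening: 0.635
```

```bash
python3 - <<'E'
from fit import *
np.set_printoptions(precision=4,suppress=True)
o=manip.get_obs()
for k in('clock','tool_pos','orientation','wrist_force','opening'): print(k,np.array(o[k]))
ims=[]
a=snap('side');s=snap('scene')
x0=[.5249,-.1073,np.radians(174.55),np.radians(174.2)]
ob=[]
for p in(a,s):
    for q in('jar_mouth','cap','post_top','catch_block'):
        rs=manip.place_of(p,q)[:3]; z={'jar_mouth':.118,'cap':.143,'post_top':.096,'catch_block':.034}[q]
        print(q,[(np.round(r['position']),round(r['p'],2),np.round(atz(p,r['position'],z),4)) for r in rs])
cv2.imwrite('pics/f1.png',cv2.resize(np.hstack([a['color'][180:340,230:410],s['color'][140:300,230:410]]),None,fx=2.2,fy=2.2))
snap('wrist','w10')
E
```

```text
clock 21.6
tool_pos [ 0.4436 -0.0997  0.144 ]
orientation [[-0.0008  0.3427  0.9394]
 [ 0.0004  0.9394 -0.3427]
 [-1.      0.0001 -0.0009]]
wrist_force [-0.2496  0.307  -0.7706]
opening 0.635141711367086
jar_mouth []
cap [(array([326., 219.]), 0.75, array([ 0.5332, -0.024 ,  0.143 ])), (array([297., 248.]), 0.72, array([ 0.4398, -0.0911,  0.143 ])), (array([302., 259.]), 0.67, array([ 0.4353, -0.1265,  0.143 ]))]
post_top [(array([323., 229.]), 0.81, array([0.54  , 0.0063, 0.096 ])), (array([213., 194.]), 0.28, array([0.3561, 0.253 , 0.096 ]))]
catch_block [(array([256., 302.]), 0.59, array([ 0.3454, -0.0918,  0.034 ]))]
jar_mouth [(array([304., 188.]), 0.61, array([ 0.443 , -0.0995,  0.118 ])), (array([281., 233.]), 0.2, array([ 0.5673, -0.073 ,  0.118 ]))]
cap [(array([368., 334.]), 0.98, array([0.6689, 0.1895, 0.143 ])), (array([391., 277.]), 0.84, array([0.5451, 0.1674, 0.143 ])), (array([306., 182.]), 0.8, array([ 0.4451, -0.0937,  0.143 ]))]
post_top [(array([323., 246.]), 0.88, array([0.5335, 0.0076, 0.096 ]))]
catch_block [(array([332., 183.]), 0.85, array([ 0.3384, -0.0922,  0.034 ]))]
```

View pics/f1.png

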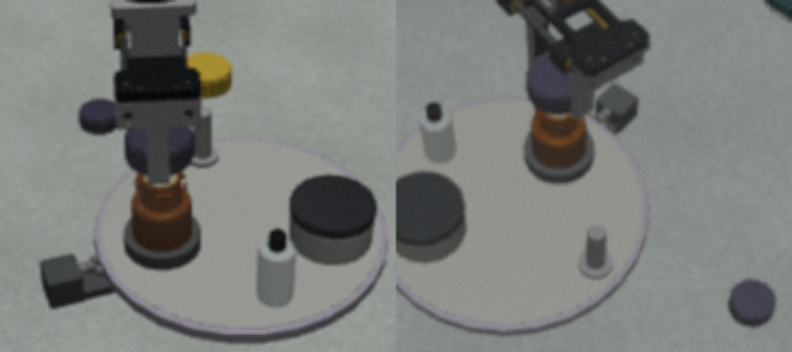

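View pics/w10.png

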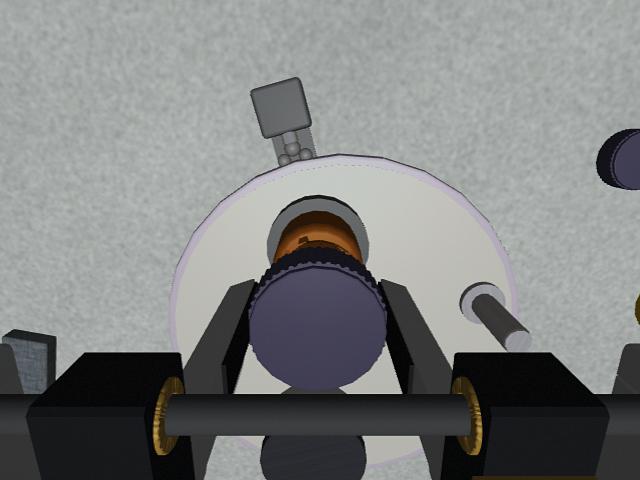

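The neck shows amber below the lifted cap, and the ball at (292,145) is still seated between its bumps. The cap is level and about 24 mm clear, so I'm handing in.

```bash
python3 -c "
from station import manip
print(manip.job_done())"
```

```text
the job is handed in; nothing more can be done
None
```

The cap is off and still in the gripper, level over the open jar, with the deck still in its catch. I handed in at about 21.8 s of the 54 s.

1. **Turning the deck:** I gripped the post and turned the deck about 87° counter-clockwise. The push peaked at about 18 N on one wrist axis, including some sideways friction, then fell to zero as the deck went over the bump. A small further push did not move it. A fit to the camera images then put the jar within 0.4° of the line to the catch block.
2. **Unscrewing:** I gripped the jar's dark-blue cap at 40 N and turned it 73.8° (1.29 rad) counter-clockwise. Small shifts on the way kept the side force to about 5 N. The moment stayed near 0.3 N m, so I saw no sign of slipping. The thread angle itself could not be read.
3. **Lifting:** The cap came away with no measurable pull and was raised 45.7 mm.

**Last checks:**
- **Cap:** it is level, and its lower edge is about 24 mm above the mouth. The tool is within 1–2 mm of the jar's axis.
- **Neck and grip:** the open neck is visible below the cap. The jaws are holding at 59.7 mm.
- **Catch:** the spring ball is still between its two bumps.
- **Roller, brush and bottle:** nothing I did came near them, though I did not measure them again at the end.

**Disagreements:** in the final pictures the networks' cap positions scattered by up to about 9 mm from the arm's own reading, partly because the gripper hid the cap. They also reported the yellow and small dark-blue caps as the cap. I relied on the arm's reading and the pictures themselves.

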